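# Unlock and draw out the sample tray

## Robot

A 6-joint arm with a two-finger parallel gripper is mounted at the origin on the work surface. World frame = base frame: x ahead of the robot, y to its left, z up, the work surface at z = 0. Lengths are in m, angles in rad, forces in N, time in s.
With the tool pointing down it reaches from about 0.375 to 0.75 m from the base axis. Payload 9 kg.
Tool frame: the origin (TCP) lies on the centre line of the jaws, within the pads' length; the fingertips stand 14 mm ahead of it and the grasp point (between the pads) lies 5 mm behind it; x points along the fingers, z is the direction in which the jaws open and shut, and the axes are right-handed (so a half turn about x gives the same grasp; the last joint's range is limited). The gripper opens to 85 mm and grips with 20 to 120 N. Pads are 22 mm wide; open, the fingers measure 114 mm over their backs; the gripper's body (76 mm by 85 mm) begins 54 mm behind the grasp point. The pads swing forward as they close: fully open they stand 13 mm farther back than shut.
Start: joints at [-1.445, 0.104, 0.097, 1.564, 0, 1.353], TCP at [0.202, -0.565, 0.245] pointing down, gripper open.
Joint ranges: [-2.99, 2.99], [-0.84, 1.86], [-1.1, 1.16], [-1.84, 2.11], [-1.51, 1.56], [-3.14, 3.14]. Speed limits (rad/s): [2.22, 2.22, 2.57, 3.14, 3.14, 3.14].

## Interface

Orientations are given as [roll, pitch, yaw] about the fixed x, y, z axes, in that order (R = Rz(yaw) Ry(pitch) Rx(roll)).
In Python, from rig import r, viewer gives the robot as it stands.
- The arm moves only by the shell command python3 -m pendant 'ROWS' [FORCE]. ROWS is JSON, a list of rows, each a list of 3 entries, a list of its own where there are three numbers: the closure, from 0 (fully open) to 1 (shut), then the shift along the tool's x, y, z in units of 25 mm (1.0 is 25 mm), then the turn, a rotation vector about the tool's x, y, z in units of 5 degrees (1.0 is 5 degrees). A call has 1 to 20 rows; each row shifts and turns the commanded pose from where the row before left it, along the tool's axes as they then stand; what a row does not reach is not made up. A row lasts 1/10 s, in which the tool goes at most 50 mm and 8.59 degrees, less where a joint would pass 70% of its speed; a pose out of reach is approached as far as the arm can. A call is refused whole if a number of a shift passes 1 or a number of a turn 1, either way. A call with a gripper value outside its range is refused whole. The fingers move at their own pace and stop on an object; FORCE is the grip in N (left out, the last holds). Time passes only in rows, so rows that do not move let the fingers close. It gives the time, the measured TCP pose, the force and the opening at its end, in the units of the state.
- r.state(): the state, without advancing time (a new reading comes with each control period).
- viewer.camera(name): name is "scene" or "top"; returns a dict with "image" (480x640x3 uint8, red, green, blue), "z_map" (480x640 float32, m along the optical axis (not along the pixel's ray), 0 where there is no reading), "fov_y" (degrees; the focal length in pixels is half the picture's height over the tangent of half this angle, whatever the lens; pixels are square), "cx", "cy" (the principal point, pixels), "R" (3x3) and "t" (3): a world point X has camera coordinates R X + t. Camera axes: x right, y down, z forward; pixel columns grow to the right and rows downward; lengths in m; the calibration is good to about 2 mm. A picture is of the moment at which its call begins.
- r.hand_in(): hands the job in, once; it reports no verdict.
The state is a dict: "time_s": time; "joint_positions": joint angles; "joint_vel": joint speeds; "effort": joint torques, N m; "tcp_pos": TCP position; "eef_rot": TCP orientation; "ft_force": force on the tool from outside, world axes, zero at the start; "ft_torque": the same for the moment, N m; "opening": finger opening in m.
Only numpy, scipy, OpenCV 4.12 (cv2) and the standard library are available. Lean on these libraries where they do the work, as an engineer would, in place of code of your own. Each camera call takes 0.05 s, during which the arm holds its last target.

## Task

Bring out the sample jar with the red cap: pull the chamber's black selector knob outward against its spring, turn it until its white pointer aims at the coloured dot on that jar's side, and let it snap fully into the notch there. Then draw the tray with that jar out to its stop, gently so that the jar stays standing in it, and let go. Leave the other tray shut and do not disturb the other things on the bench.

Things in the scene. Friction and masses are not known exactly. Their poses are not given: they have to be found in the camera images.
- chamber: white two-tray chamber with clear hoods, fixed to the bench; base 200 x 300 x 15 mm. Origin: centre of its underside; -x is its front (trays come out along -x), +y the left-hand side seen from the robot, z up. Hoods stand at y 55 to 139 mm either side, x -85 to 66 mm, 98 mm high, open at the front only. The white console between them (y -50 to 50) ends in the sloping panel
- panel (a point): centre of the white sloping panel (110 mm up the slope x 100 mm) that carries the knob, 30 mm in front of and 115 mm above the chamber's origin; axes as the chamber's. The panel's outward normal, which is the knob's axis, leans 35 degrees from vertical toward the chamber's -x
- knob_top (a point): outer end of the black bar knob, on its turning axis, 55 mm off the panel when in a notch; moves with it. z axis: outward along the turning and pulling axis. x axis: the way the white pointer stripe points. Bar: 66 (x) x 18 (y) x 36 mm (z, down from this point), on a skirt of 76 mm diameter, 36 to 46 mm below this point. Grip the bar across its 18 mm with the fingers along the axis
- plunger (a joint): how far the knob is pulled out along its axis, m: 0 = fully in its notch, 0.016 = end of travel. It can be turned only when pulled out more than 0.009. The spring pulls it back with 5 N at 0 and 8.5 N at 0.014
- selector (a joint): knob angle, rad, counter-clockwise positive seen facing the panel. Notches: 0 = both trays locked (pointer up the slope; start); +1.047 (blue dot) = left (+y) tray free; -1.047 (yellow dot) = right tray free. Play in a notch 0.05. Let go within 0.05 of a notch and it snaps in, else it rests on the collar, out 0.0075. Friction 0.03 N m. A rim inside blocks the trays
- tray_left (a joint): left (+y) tray with blue tab, travel in m: 0 = shut, 0.08 = out at its stop; friction about 1.5 N. Locked with up to 6 mm of play. Its steel lock post comes out of the console front with it (up to 100 mm high, within 60 mm of the console middle)
- tray_right (a joint): right (-y) tray with yellow tab, travel in m: 0 = shut, 0.08 = out at its stop; friction about 1.5 N. Locked with up to 6 mm of play. Its steel lock post comes out of the console front with it (up to 100 mm high, within 60 mm of the console middle)
- tab_left (a point): centre of the top end of the left tray's upright blue pull tab, 79 mm above the bench; axes as the chamber's. Tab: 24 mm (x) x 16 mm (y) x 60 mm tall; pinch it across y. It stands 33 mm in front of the tray's front wall. Moves with the tray
- tab_right (a point): same for the right tray's yellow tab
- jar: loose amber jar with a red cap, 50 mm diameter, 60 mm tall, about 0.15 kg, standing in one of the two trays under its hood. Origin: centre of its underside; z up
- blank: loose white jar with a grey cap, same size, standing in the other tray; leave it. Origin: centre of its underside
- adapter: bystander: loose grey power adapter 105 x 50 x 32 mm; origin at the centre of its underside, long side along x
- mouse: bystander: loose grey computer mouse 105 x 60 x 33 mm; origin at the centre of its underside, long side along x
- driver: bystander: loose screwdriver with a yellow handle, 190 mm long, lying along its x axis; origin on its underside

How it is judged:
By the outcome, as a careful person would: the job done as asked, in the order asked, and still so for the second after the job is handed in, with the robot touching nothing.
It also fails if it takes over 51 s, if anything falls off the work surface, if the arm or the gripper's body presses on something with over 40 N, if the wrist force passes 120 N, or if a joint passes its speed limit or range.

## Working session

There is one attempt and no reset: what is moved stays moved. The work goes in short steps, Python scripts to look and compute and a shell command to move; the robot and the scene stay as the last step left them, time stands still between calls to the robot, and variables do not carry over. Pictures are saved under pics/ and viewed, and the job is handed in when it is done.

```bash
ls; mkdir -p pics
python3 - <<'E'
from rig import r,viewer
import cv2,numpy as np,pickle
s=r.state();print({k:np.round(v,3).tolist() for k,v in s.items()})
for n in("scene","top"):
    c=viewer.camera(n);pickle.dump(c,open(f"pics/{n}0.pkl","wb"));cv2.imwrite(f"pics/{n}0.png",c["image"][...,::-1]);print(n,c["fov_y"],c["cx"],c["cy"],c["R"],c["t"])
E
```

```text
pics
{'time_s': 0.0, 'joint_positions': [-1.445, 0.105, 0.096, 1.564, -0.0, 1.353], 'joint_vel': [0.001, 0.002, 0.0, -0.001, -0.0, -0.002], 'effort': [0.001, -55.692, 50.366, 0.016, -0.0, 0.0], 'tcp_pos': [0.202, -0.565, 0.245], 'eef_rot': [2.931, 1.569, 1.704], 'ft_force': [-0.33, -0.619, -0.071], 'ft_torque': [0.011, -0.028, -0.031], 'opening': 0.086}
scene 42.60262748354173 314.7183576084175 237.28124040065362 [[-0.82438765  0.56601821 -0.00289796]
 [ 0.33920219  0.48992567 -0.80306582]
 [-0.45313009 -0.66302054 -0.59588329]] [ 0.42070883 -0.14129819  1.69992812]
top 49.31592782686463 313.4417876894387 239.30568917117805 [[ 0.11438388 -0.99343238  0.00290513]
 [-0.9715324  -0.11247205 -0.20850619]
 [ 0.20746354  0.02102731 -0.97801673]] [0.03405491 0.59185343 1.15051242]
```

View pics/scene0.png

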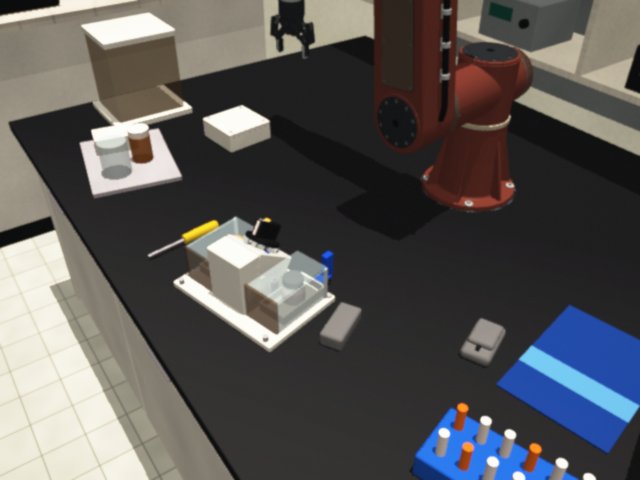

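View pics/top0.png

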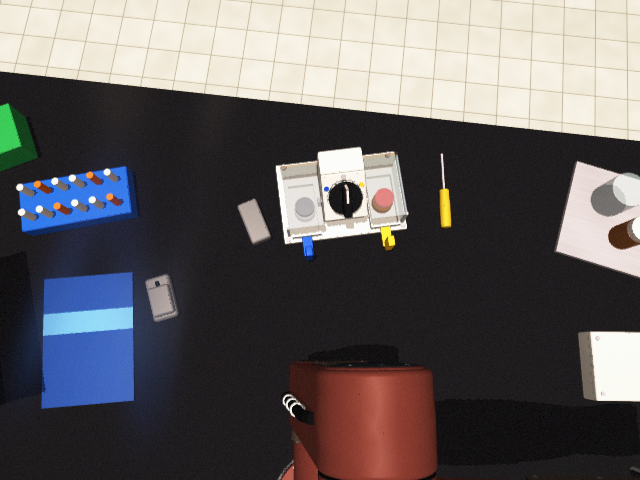

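The red cap shows at (384,200) in the top view, in the right tray with the yellow tab at (388,238). The blank is on the left at (305,208) and the knob at (346,197). Next I'll zoom in and measure.

```bash
cat > h.py <<'E'
import numpy as np,cv2,pickle
def f(c): return 240/np.tan(np.radians(c["fov_y"])/2)
def ray(c,u,v):
    d=np.array([(u-c["cx"])/f(c),(v-c["cy"])/f(c),1]); return -c["R"].T@c["t"], c["R"].T@d
def onz(c,u,v,z):
    o,d=ray(c,u,v); return o+d*(z-o[2])/d[2]
def dep(c,u,v):
    o,d=ray(c,u,v); return o+d*c["z_map"][int(v),int(u)]
def proj(c,X):
    p=c["R"]@np.asarray(X)+c["t"]; return np.array([c["cx"]+f(c)*p[0]/p[2],c["cy"]+f(c)*p[1]/p[2]])
def tri(a,ua,b,ub):
    o1,d1=ray(a,*ua);o2,d2=ray(b,*ub)
    A=np.stack([d1,-d2],1);k=np.linalg.lstsq(A,o2-o1,rcond=None)[0]
    p,q=o1+d1*k[0],o2+d2*k[1];return (p+q)/2,np.linalg.norm(p-q)
def crop(c,x0,y0,x1,y1,s,fn):
    cv2.imwrite(fn,cv2.resize(np.ascontiguousarray(c["image"][y0:y1,x0:x1,::-1]),None,fx=s,fy=s,interpolation=cv2.INTER_CUBIC))
def mask(c,lo,hi,box):
    h=cv2.cvtColor(np.ascontiguousarray(c["image"]),cv2.COLOR_RGB2HSV)
    m=cv2.inRange(h,lo,hi);k=np.zeros_like(m);x0,y0,x1,y1=box;k[y0:y1,x0:x1]=255
    return m&k
E
python3 - <<'E'
from h import *
t=pickle.load(open("pics/top0.pkl","rb"));s=pickle.load(open("pics/scene0.pkl","rb"))
crop(t,265,140,425,260,5,"pics/t1.png");crop(s,165,200,345,350,4,"pics/s1.png")
E
```

```text
(no output)
```

View pics/t1.png

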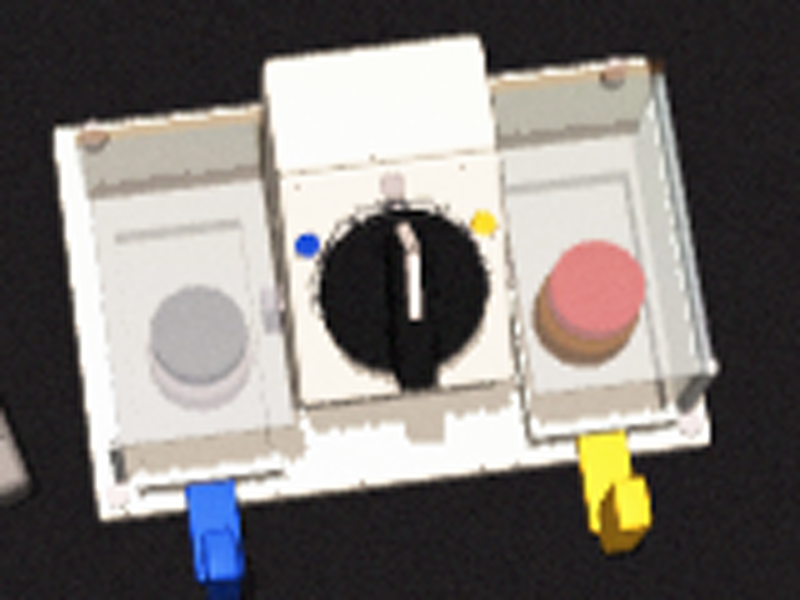

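View pics/s1.png

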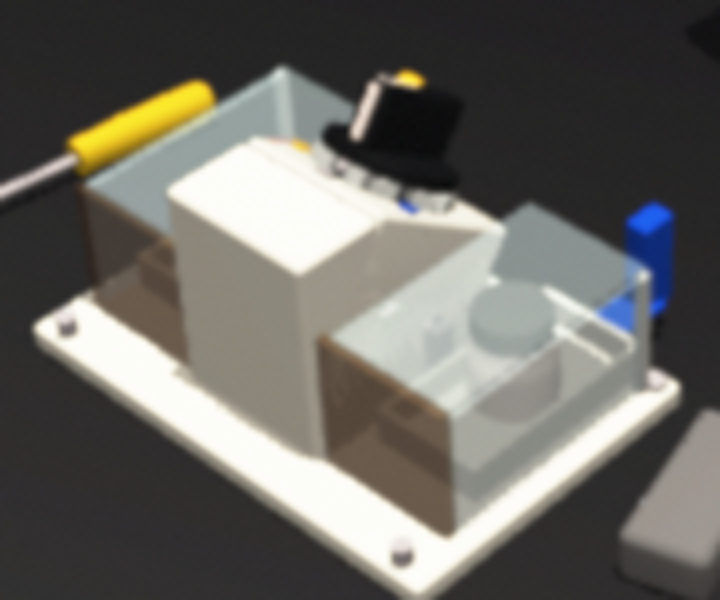

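```bash
cat > ch.py <<'E'
from h import *
t=pickle.load(open("pics/top0.pkl","rb"));s=pickle.load(open("pics/scene0.pkl","rb"))
T=lambda x,y:(265+x/5-.4,140+y/5-.4); S=lambda x,y:(165+x/4-.4,200+y/4-.4)
E
python3 - <<'E'
from ch import *
for n,p in dict(FL=(103,520),FR=(711,443),BL=(56,128)).items(): print("top",n,onz(t,*T(*p),.015).round(4))
for n,p in dict(BR=(35,328),BL=(418,600),FL=(682,385)).items(): print("scn",n,onz(s,*S(*p),.015).round(4))
# tab tops
for nm,lo,hi in(("blue",(105,150,80),(125,255,255)),("yel",(22,150,100),(35,255,255))):
    for c,cn,box in((t,"t",(280,215,425,262)),(s,"s",(300,240,340,290) if nm=="blue" else (255,210,275,226))):
        m=mask(c,lo,hi,box);ys,xs=np.nonzero(m);print(nm,cn,len(xs),xs.min(),xs.max(),ys.min(),ys.max())
print("blue dot",dep(t,326,188),"yel dot",dep(t,361,184))
print("tab blue",onz(t,*T(219,555),.079),"tab yel top",onz(t,*T(631,503),.079))
print("tab blue depth",dep(t,*T(219,555)),dep(t,*T(631,503)))
print("knob top d",dep(t,*T(412,300)),dep(t,*T(412,270)),dep(t,*T(415,330)))
print("stripe", [onz(t,*T(404,225),.18).round(4),onz(t,*T(415,318),.18).round(4)])
print("cap",onz(t,*T(597,287),.08), dep(t,*T(597,287)))
E
```

```text
top FL [0.5758 0.1691 0.015 ]
top FR [ 0.6475 -0.119   0.015 ]
top BL [0.7705 0.2173 0.015 ]
scn BR [ 0.8404 -0.0695  0.015 ]
scn BL [0.7711 0.2236 0.015 ]
scn FL [0.5747 0.1709 0.015 ]
blue t 217 302 313 236 259
blue s 253 316 333 250 281
yel t 187 380 394 226 245
yel s 13 265 270 218 220
blue dot [0.68859057 0.08576654 0.13242355] yel dot [0.70747516 0.00901371 0.13065336]
tab blue [0.55306835 0.10974614 0.079     ] tab yel top [ 0.59877979 -0.07466947  0.079     ]
tab blue depth [0.55210656 0.10959994 0.08409789] [ 0.59819124 -0.0743361   0.08158419]
knob top d [0.65662265 0.03778839 0.1678223 ] [0.66760506 0.03940789 0.17545116] [0.6457473  0.03485921 0.15991642]
stripe [array([0.6857, 0.045 , 0.18  ]), array([0.6452, 0.0362, 0.18  ])]
cap [ 0.69914428 -0.05021867  0.08      ] [ 0.69245197 -0.04791156  0.10132431]
```

```bash
cat >> ch.py <<'E'
from scipy.spatial.transform import Rotation as Ro
yaw=.244; C=np.array([.7083,.0505,0]); Rc=Ro.from_euler("z",yaw).as_matrix()
W=lambda x,y,z:C+Rc@np.array([x,y,z])
a=np.radians(35); n=Rc@[-np.sin(a),0,np.cos(a)]; cy=Rc[:,1]
ktop=W(-.03,0,.115)+.055*n
def cur():
    from rig import r
    st=r.state(); return st,np.array(st["tcp_pos"]),Ro.from_euler("xyz",st["eef_rot"]).as_matrix()
def plan(p,R,pg,Rg,N):
    "constant row (units) with N rows: shift then turn"
    w=Ro.from_matrix(R.T@Rg).as_rotvec()/N; Rw=Ro.from_rotvec(w).as_matrix()
    M=sum(np.linalg.matrix_power(Rw,k) for k in range(N)); v=np.linalg.solve(M,R.T@(pg-p))
    return (v/.025).round(3),(np.degrees(w)/5).round(3)
def frame(x,z): x=x/np.linalg.norm(x); z=z-x*(z@x); z/=np.linalg.norm(z); return np.stack([x,np.cross(z,x),z],1)
E
python3 - <<'E'
from ch import *
print("ktop",ktop,"tabs",W(-.1365,.095,.079),W(-.1365,-.095,.079))
for q in [(-.1,.15,.015),(-.1,-.15,.015),(.1,-.15,.015),(.1,.15,.015)]: print(proj(t,W(*q)),proj(s,W(*q)))
print("exp pix",T(103,520),T(711,443),T(56,128),S(35,328),S(418,600),S(682,385))
# knob bar top-face ends in both views
for d in(-.033,0,.033):
    x=ktop+d*(Rc@[np.cos(a),0,np.sin(a)]);pt=proj(t,x);ps=proj(s,x);print("bar",d,(pt-[265,140]+.4)*5,(ps-[165,200]+.4)*4)
st,p,R=cur();print(p,R.round(3))
for sg in(1,-1):
    Rg=frame(-n,sg*cy);print(sg,np.degrees(Ro.from_matrix(R.T@Rg).as_rotvec()),plan(p,R,ktop+.06*n,Rg,36))
E
```

```text
ktop [0.64857635 0.03563117 0.16005336] tabs [0.55289254 0.10970954 0.079     ] [ 0.59879389 -0.07466254  0.079     ]
[283.99545457 243.76537203] [335.25377664 296.15800915]
[406.89317859 228.19809275] [239.43452576 240.5670212 ]
[393.64096381 151.06860673] [172.59429523 281.4658667 ]
[274.55470859 165.61267973] [269.07387286 348.10638706]
exp pix (285.20000000000005, 243.6) (406.8, 228.2) (275.8, 165.2) (173.35, 281.6) (269.1, 349.6) (335.1, 295.85)
bar -0.033 [419.83739123 394.45938328] [457.59801669  95.89674622]
bar 0 [413.90382006 323.44076147] [420.14396086  88.78896537]
bar 0.033 [407.83277183 250.77668339] [381.05471525  81.37086911]
[ 0.20220661 -0.56458703  0.24460701] [[-0.     0.941  0.337]
 [ 0.001  0.337 -0.941]
 [-1.     0.    -0.001]]
1 [-166.47431823  -52.4700351    -2.72092109] (array([-0.035,  0.822,  0.868]), array([-0.925, -0.292, -0.015]))
-1 [ 5.51685258 -1.81283794 34.95862872] (array([ 0.224,  0.601, -0.496]), array([ 0.031, -0.01 ,  0.194]))
```

Run:
```python
from ch import *
st,p,R=cur()
th=np.radians(73);Q=Ro.from_euler("z",th).as_matrix()
print(Q@p+[0,0,.03],plan(p,R,Q@p+[0,0,.03],Q@R,32))
```

```text
[0.59903675 0.02830187 0.27460701] (array([-0.037,  0.955, -0.019]), array([-0.456,  0.   , -0.001]))
```

```bash
python3 -m pendant '[[0,[-0.04,0.5,0],[-0.24,0,0]],[0,[-0.04,0.955,-0.02],[-0.456,0,0]],[0,[-0.04,0.955,-0.02],[-0.456,0,0]],[0,[-0.04,0.955,-0.02],[-0.456,0,0]],[0,[-0.04,0.955,-0.02],[-0.456,0,0]],[0,[-0.04,0.955,-0.02],[-0.456,0,0]],[0,[-0.04,0.955,-0.02],[-0.456,0,0]],[0,[-0.04,0.955,-0.02],[-0.456,0,0]],[0,[-0.04,0.955,-0.02],[-0.456,0,0]],[0,[-0.04,0.955,-0.02],[-0.456,0,0]],[0,[-0.04,0.955,-0.02],[-0.456,0,0]],[0,[-0.04,0.955,-0.02],[-0.456,0,0]],[0,[-0.04,0.955,-0.02],[-0.456,0,0]],[0,[-0.04,0.955,-0.02],[-0.456,0,0]],[0,[-0.04,0.955,-0.02],[-0.456,0,0]],[0,[-0.04,0.955,-0.02],[-0.456,0,0]],[0,[-0.04,0.955,-0.02],[-0.456,0,0]],[0,[0,0.5,0],[-0.24,0,0]]]' 60
python3 - <<'E'
from ch import *
st,p,R=cur();print(st["joint_positions"],st["time_s"])
E
```

```text
time_s: 1.9
tcp_pos: [0.5132, -0.3106, 0.2624]
eef_rot: [1.46, 1.57, 0.915]
ft_force: [-0.7, -0.1, 0.1]
opening: 0.0857
[-7.62252551e-01  1.08298643e-01  1.32797260e-01  1.59533493e+00
  3.72951551e-04  1.35307831e+00] 1.9
```

```bash
python3 -m pendant '[[0,[-0.04,0.7,-0.02],[-0.3,0,0]],[0,[-0.04,0.955,-0.02],[-0.456,0,0]],[0,[-0.04,0.955,-0.02],[-0.456,0,0]],[0,[-0.04,0.955,-0.02],[-0.456,0,0]],[0,[-0.04,0.955,-0.02],[-0.456,0,0]],[0,[-0.04,0.955,-0.02],[-0.456,0,0]],[0,[-0.04,0.955,-0.02],[-0.456,0,0]],[0,[-0.04,0.955,-0.02],[-0.456,0,0]],[0,[-0.04,0.955,-0.02],[-0.456,0,0]],[0,[-0.04,0.955,-0.02],[-0.456,0,0]],[0,[-0.04,0.955,-0.02],[-0.456,0,0]],[0,[-0.04,0.955,-0.02],[-0.456,0,0]],[0,[-0.04,0.955,-0.02],[-0.456,0,0]],[0,[0,0.955,0],[-0.456,0,0]],[0,[0,0.6,0],[-0.3,0,0]]]'
python3 - <<'E'
from ch import *
st,p,R=cur();print(st["joint_positions"],st["time_s"])
Rg=frame(-n,cy)
print(np.degrees(Ro.from_matrix(R.T@Rg).as_rotvec()),plan(p,R,ktop+.06*n,Rg,20))
E
```

```text
time_s: 3.4
tcp_pos: [0.6008, 0.0156, 0.2753]
eef_rot: [2.053, 1.571, 2.076]
ft_force: [-0.4, -1.1, 0.2]
opening: 0.0853
[-1.91381902e-01  1.16653719e-01  1.65256768e-01  1.61947825e+00
  9.41999255e-05  1.35551870e+00] 3.4
[-99.02562674 -31.21921576 -25.01601323] (array([0.134, 0.031, 0.014]), array([-0.99 , -0.312, -0.25 ]))
```

```bash
python3 -m pendant '[[0,[0.134,0.031,0.014],[-0.99,-0.312,-0.25]],[0,[0.134,0.031,0.014],[-0.99,-0.312,-0.25]],[0,[0.134,0.031,0.014],[-0.99,-0.312,-0.25]],[0,[0.134,0.031,0.014],[-0.99,-0.312,-0.25]],[0,[0.134,0.031,0.014],[-0.99,-0.312,-0.25]],[0,[0.134,0.031,0.014],[-0.99,-0.312,-0.25]],[0,[0.134,0.031,0.014],[-0.99,-0.312,-0.25]],[0,[0.134,0.031,0.014],[-0.99,-0.312,-0.25]],[0,[0.134,0.031,0.014],[-0.99,-0.312,-0.25]],[0,[0.134,0.031,0.014],[-0.99,-0.312,-0.25]],[0,[0.134,0.031,0.014],[-0.99,-0.312,-0.25]],[0,[0.134,0.031,0.014],[-0.99,-0.312,-0.25]],[0,[0.134,0.031,0.014],[-0.99,-0.312,-0.25]],[0,[0.134,0.031,0.014],[-0.99,-0.312,-0.25]],[0,[0.134,0.031,0.014],[-0.99,-0.312,-0.25]],[0,[0.134,0.031,0.014],[-0.99,-0.312,-0.25]],[0,[0.134,0.031,0.014],[-0.99,-0.312,-0.25]],[0,[0.134,0.031,0.014],[-0.99,-0.312,-0.25]],[0,[0.134,0.031,0.014],[-0.99,-0.312,-0.25]],[0,[0.134,0.031,0.014],[-0.99,-0.312,-0.25]]]'
python3 - <<'E'
from ch import *
st,p,R=cur();print(st["joint_positions"],st["time_s"])
Rg=frame(-n,cy)
print(np.degrees(Ro.from_matrix(R.T@Rg).as_rotvec()),R.T@(ktop-p)*1e3)
from rig import viewer
c=viewer.camera("top");crop(c,245,120,445,270,4,"pics/t2.png")
c=viewer.camera("scene");crop(c,145,150,345,300,4,"pics/s2.png")
E
```

```text
time_s: 5.4
tcp_pos: [0.615, 0.0256, 0.2087]
eef_rot: [-1.573, 0.959, 0.242]
ft_force: [-0.2, -0.2, -0.2]
opening: 0.0856
[-0.32082705 -0.59099015 -0.69390897  0.93271375  0.31138818 -0.47944674] 5.4
[ 0.05531351 -0.06054517  0.03326811] [59.94107554 -0.7231863   1.68659847]
```

View pics/t2.png

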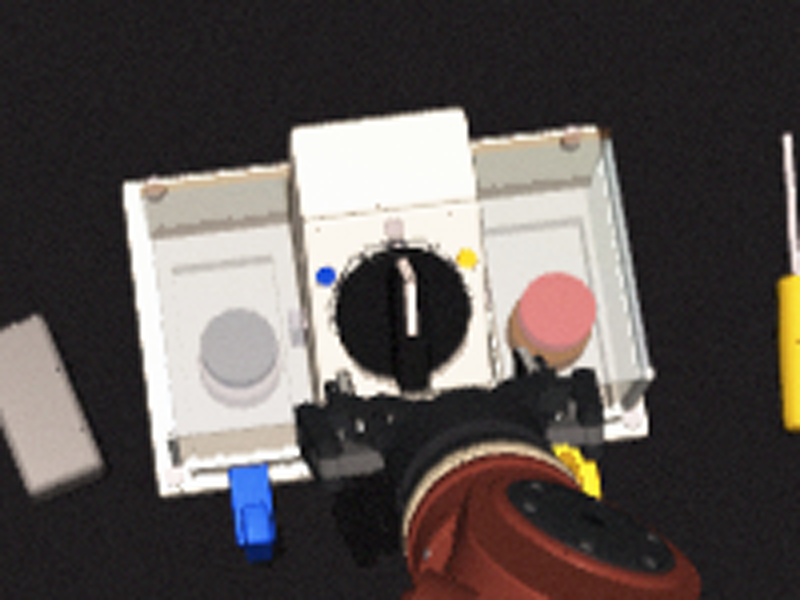

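View pics/s2.png

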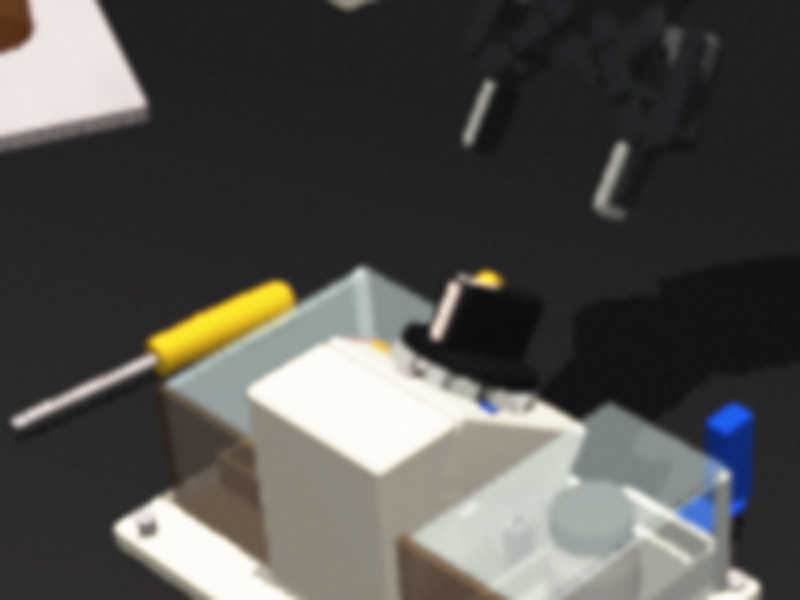

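```bash
python3 -m pendant '[[0.5,[0,0,0.07],[0,0,0]],[0.5,[0.3,0,0],[0,0,0]],[0.5,[0.4,0,0],[0,0,0]],[0.5,[0.4,0,0],[0,0,0]],[0.5,[0.4,0,0],[0,0,0]],[0.5,[0.4,0,0],[0,0,0]],[0.5,[0.4,0,0],[0,0,0]],[0.5,[0.3,0,0],[0,0,0]],[0.5,[0.2,0,0],[0,0,0]],[0.5,[0.1,0,0],[0,0,0]],[0.5,[0,0,0],[0,0,0]]]' 60
python3 - <<'E'
from ch import *
st,p,R=cur()
print(R.T@(ktop-p)*1e3,R.T@st["ft_force"])
from rig import viewer
c=viewer.camera("scene");crop(c,195,150,315,240,6,"pics/s3.png")
E
```

```text
time_s: 6.6
tcp_pos: [0.6551, 0.0373, 0.1493]
eef_rot: [-1.571, 0.961, 0.241]
ft_force: [-0.2, 0.8, 0.6]
opening: 0.0429
[-12.71704535  -0.65284587  -0.03917943] [-0.49615935 -0.37868661  0.80672792]
```

View pics/s3.png

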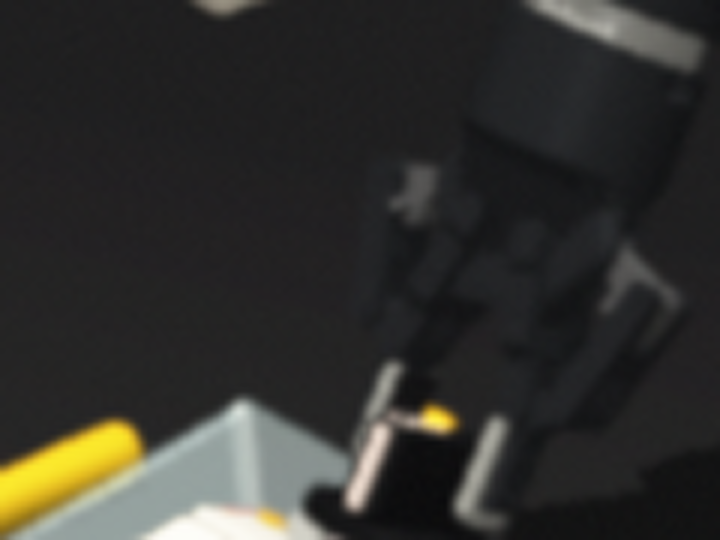

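The fingers straddle the bar, with the right tip near the skirt around (480,520). I'll back off 3 mm before closing.

```bash
python3 -m pendant '[[0.5,[-0.12,0,0],[0,0,0]],[1,[0,0,0],[0,0,0]],[1,[0,0,0],[0,0,0]],[1,[0,0,0],[0,0,0]],[1,[0,0,0],[0,0,0]],[1,[0,0,0],[0,0,0]],[1,[0,0,0],[0,0,0]]]' 60
python3 - <<'E'
from ch import *
st,p,R=cur()
print(R.T@(ktop-p)*1e3,R.T@st["ft_force"],R.T@st["ft_torque"])
E
```

```text
time_s: 7.35
tcp_pos: [0.6535, 0.0368, 0.1528]
eef_rot: [-1.571, 0.96, 0.241]
ft_force: [-7.2, -0.2, 6.3]
opening: 0.017
[-8.84026382  0.03778996  0.04448627] [-9.25356713  2.14809228  1.51404591] [ 0.0202063  -0.27650267  1.06039084]
```

```bash
python3 -m pendant '[[1,[-0.1,0,0],[0,0,0]],[1,[-0.1,0,0],[0,0,0]],[1,[-0.1,0,0],[0,0,0]],[1,[-0.1,0,0],[0,0,0]],[1,[-0.1,0,0],[0,0,0]],[1,[-0.06,0,0],[0,0,0]],[1,[0,0,0],[0,0,0]],[1,[0,0,0],[0,0,0]]]' 80
python3 - <<'E'
from ch import *
st,p,R=cur()
print(R.T@(ktop-p)*1e3,R.T@st["ft_force"],R.T@st["ft_torque"])
from rig import viewer
c=viewer.camera("scene");crop(c,195,150,315,240,6,"pics/s4.png")
E
```

```text
time_s: 8.15
tcp_pos: [0.646, 0.0349, 0.1635]
eef_rot: [-1.571, 0.959, 0.241]
ft_force: [8.7, 1.2, -5.1]
opening: 0.0164
[ 4.37907732 -0.22026247  0.06900758] [ 9.20509421 -4.1924032  -0.89664756] [-0.00697642  0.14493101 -0.4260019 ]
```

View pics/s4.png

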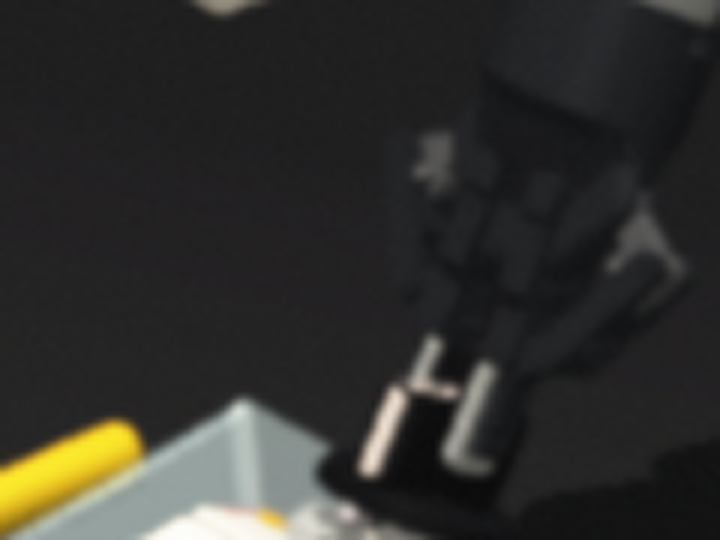

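```bash
python3 -m pendant '[[1,[0,0,0],[0.5,0,0]],[1,[0,0,0],[0.8,0,0]],[1,[0,0,0],[0.8,0,0]],[1,[0,0,0],[0.8,0,0]],[1,[0,0,0],[0.8,0,0]],[1,[0,0,0],[0.8,0,0]],[1,[0,0,0],[0.8,0,0]],[1,[0,0,0],[0.8,0,0]],[1,[0,0,0],[0.8,0,0]],[1,[0,0,0],[0.8,0,0]],[1,[0,0,0],[0.8,0,0]],[1,[0,0,0],[0.8,0,0]],[1,[0,0,0],[0.8,0,0]],[1,[0,0,0],[0.8,0,0]],[1,[0,0,0],[0.8,0,0]],[1,[0,0,0],[0.3,0,0]],[1,[0,0,0],[0,0,0]],[1,[0,0,0],[0,0,0]]]'
python3 - <<'E'
from ch import *
st,p,R=cur()
print(R.T@(ktop-p)*1e3,R.T@st["ft_force"],R.T@st["ft_torque"],st["joint_positions"])
print(np.degrees(Ro.from_matrix(frame(-n,cy).T@R).as_rotvec()))
from rig import viewer
c=viewer.camera("scene");crop(c,195,150,315,240,6,"pics/s5.png")
c=viewer.camera("top");crop(c,285,140,405,230,6,"pics/t5.png")
E
```

```text
time_s: 10.0
tcp_pos: [0.646, 0.0352, 0.1635]
eef_rot: [-0.523, 0.959, 0.242]
ft_force: [8.6, 3.2, -5.1]
opening: 0.0164
[ 4.34977526 -0.2172437   0.02974279] [ 9.41518722 -1.30712518  4.44828138] [ 0.02049606 -0.40260633 -0.18791043] [-0.28010706 -0.46682829 -0.69177628  0.79944194  0.29025789  0.60750794]
[ 6.01214304e+01  4.57510529e-02 -8.60728567e-02]
```

View pics/s5.png

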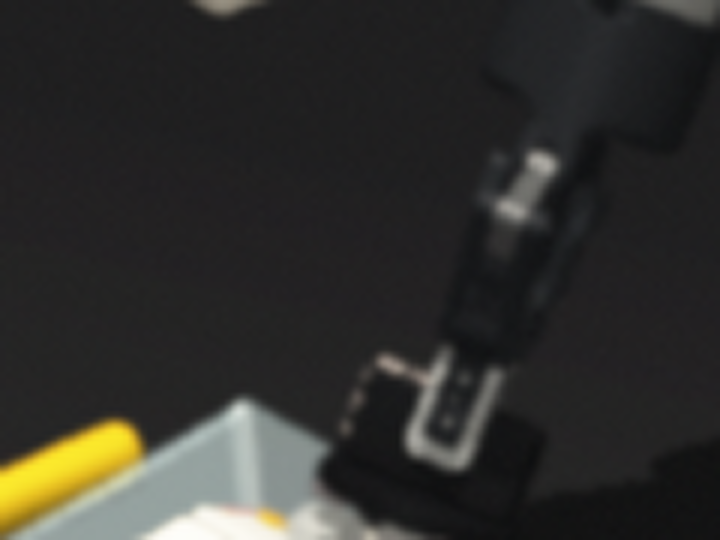

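View pics/t5.png

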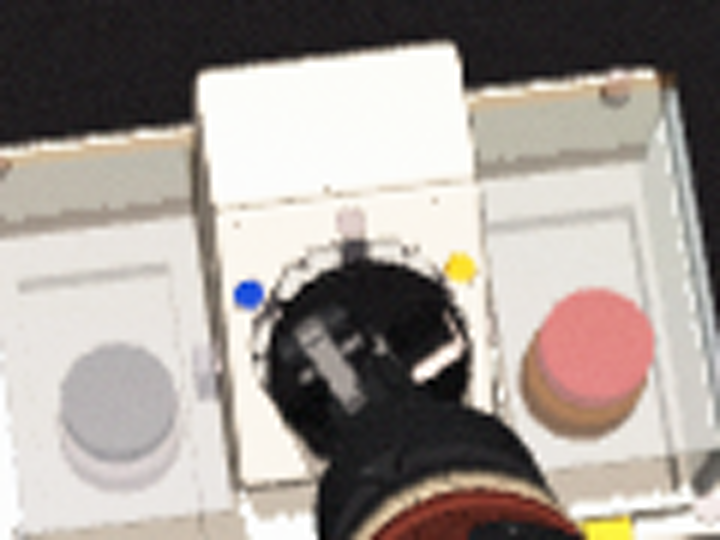

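The knob turned 60° and the pointer now aims toward the yellow dot. Next I'll ease it in.

```bash
python3 -m pendant '[[1,[0.1,0,0],[0,0,0]],[1,[0.1,0,0],[0,0,0]],[1,[0.1,0,0],[0,0,0]],[1,[0.1,0,0],[0,0,0]],[1,[0.1,0,0],[0,0,0]],[1,[0.03,0,0],[0,0,0]],[1,[0,0,0],[0,0,0]],[1,[0,0,0],[0,0,0]]]'
python3 - <<'E'
from ch import *
st,p,R=cur()
print(R.T@(ktop-p)*1e3,R.T@st["ft_force"],R.T@st["ft_torque"])
E
```

```text
time_s: 10.9
tcp_pos: [0.6533, 0.0369, 0.153]
eef_rot: [-0.524, 0.959, 0.241]
ft_force: [5.9, 2.2, -1.7]
opening: 0.0163
[-8.60121431e+00 -1.50023175e-01  7.27082637e-03] [ 4.95432398 -1.41168787  3.96115187] [ 0.03078307 -0.38145505  0.15079478]
```

```bash
python3 -m pendant '[[0.5,[0,0,0],[0,0,0]],[0.5,[0,0,0],[0,0,0]],[0.5,[0,0,0],[0,0,0]],[0.5,[0,0,0],[0,0,0]],[0.5,[-0.3,0,0],[0,0,0]],[0.5,[-0.6,0,0],[0,0,0]],[0.5,[-0.8,0,0],[0,0,0]],[0.5,[-0.8,0,0],[0,0,0]],[0.5,[-0.8,0,0],[0,0,0]],[0.5,[-0.5,0,0],[0,0,0]],[0.5,[0,0,0],[0,0,0]]]'
python3 - <<'E'
from ch import *
st,p,R=cur()
print(st["ft_force"],st["joint_positions"])
from rig import viewer
c=viewer.camera("scene");pickle.dump(c,open("pics/s6.pkl","wb"));crop(c,195,180,345,290,5,"pics/s6.png")
c=viewer.camera("top");pickle.dump(c,open("pics/t6.pkl","wb"));crop(c,265,140,425,260,5,"pics/t6.png")
tab=W(-.1365,-.095,.079)
Rg=frame(np.array([0,0,-1.]),cy);g=tab+[0,0,.05]
print(tab,p,np.degrees(Ro.from_matrix(R.T@Rg).as_rotvec()),plan(p,R,g,Rg,20))
E
```

```text
time_s: 12.0
tcp_pos: [0.6004, 0.0232, 0.2333]
eef_rot: [-0.527, 0.957, 0.237]
ft_force: [1.1, -0.4, -0.4]
opening: 0.0426
[ 1.12465377 -0.44057773 -0.37146054] [-0.33624529 -0.6470994  -0.68629789  0.99730255  0.31787295  0.5575943 ]
[ 0.59879389 -0.07466254  0.079     ] [0.60043047 0.02321055 0.23325304] [-58.19820138  18.23072904  31.95307424] (array([ 0.163, -0.006, -0.24 ]), array([-0.582,  0.182,  0.32 ]))
```

View pics/s6.png

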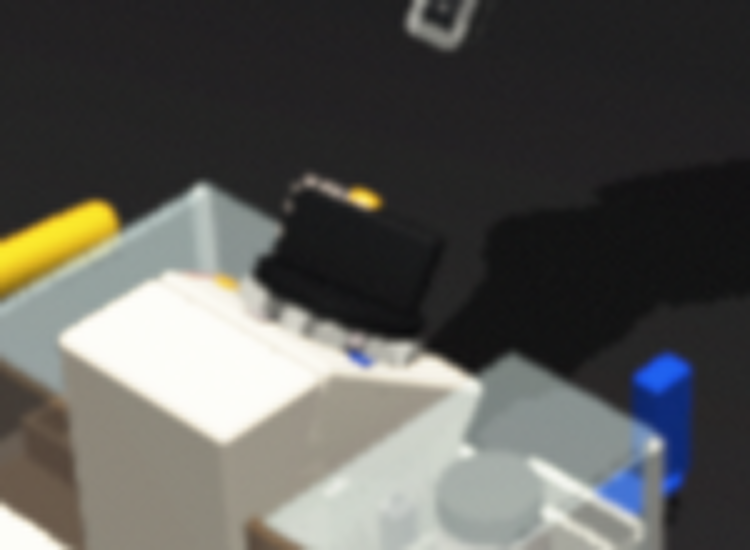

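View pics/t6.png

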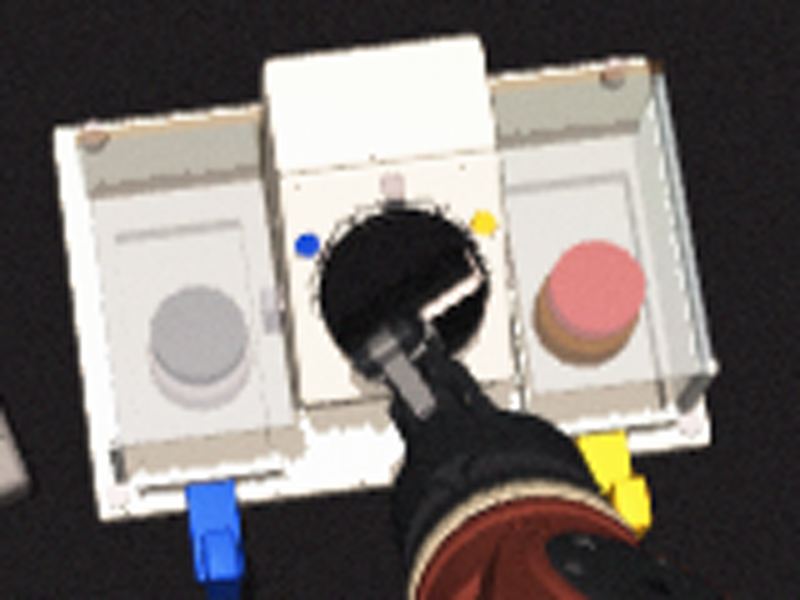

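Run:
```python
from ch import *
t6=pickle.load(open("pics/t6.pkl","rb"));s6=pickle.load(open("pics/s6.pkl","rb"))
def off(c,m): 
    ys,xs=np.nonzero(m); P=np.array([dep(c,x,y) for x,y in zip(xs,ys)]); return (P-W(-.03,0,.115))@n*1e3
for nm,c,d,box in(("top0",t,0,None),("top6",t6,0,None)):
    for q in[(285,240),(420,217),(430,240),(350,240),(450,310)]:
        u,v=T(*q);print(nm,q,((dep(c,round(u),round(v))-W(-.03,0,.115))@n*1e3).round(1))
# scene: knob silhouette dark lowest/upper extents
for c in(s,s6):
    g=c["image"].max(2)[205:260,195:300]; m=(g<45)
    print([ (np.nonzero(g[:,k]>90)[0][:1]+205).tolist() for k in range(40,90,6)])
```

```text
top0 (285, 240) -2.0
top0 (420, 217) 19.3
top0 (430, 240) 22.3
top0 (350, 240) 15.8
top0 (450, 310) 18.0
top6 (285, 240) 2.3
top6 (420, 217) 21.3
top6 (430, 240) 18.4
top6 (350, 240) 26.0
top6 (450, 310) 60.0
[[216], [220], [223], [227], [219], [217], [248], [248], [251]]
[[216], [220], [223], [241], [216], [217], [248], [248], [251]]
```

```bash
python3 -m pendant '[[0.5,[0.15,0,-0.24],[-0.582,0.182,0.32]],[0.5,[0.15,0,-0.24],[-0.582,0.182,0.32]],[0.5,[0.15,0,-0.24],[-0.582,0.182,0.32]],[0.5,[0.15,0,-0.24],[-0.582,0.182,0.32]],[0.5,[0.15,0,-0.24],[-0.582,0.182,0.32]],[0.5,[0.15,0,-0.24],[-0.582,0.182,0.32]],[0.5,[0.15,0,-0.24],[-0.582,0.182,0.32]],[0.5,[0.15,0,-0.24],[-0.582,0.182,0.32]],[0.5,[0.15,0,-0.24],[-0.582,0.182,0.32]],[0.5,[0.15,0,-0.24],[-0.582,0.182,0.32]],[0.5,[0.15,0,-0.24],[-0.582,0.182,0.32]],[0.5,[0.15,0,-0.24],[-0.582,0.182,0.32]],[0.5,[0.15,0,-0.24],[-0.582,0.182,0.32]],[0.5,[0.15,0,-0.24],[-0.582,0.182,0.32]],[0.5,[0.15,0,-0.24],[-0.582,0.182,0.32]],[0.5,[0.15,0,-0.24],[-0.582,0.182,0.32]],[0.5,[0.15,0,-0.24],[-0.582,0.182,0.32]],[0.5,[0.15,0,-0.24],[-0.582,0.182,0.32]],[0.5,[0.15,0,-0.24],[-0.582,0.182,0.32]],[0.5,[0.15,0,-0.24],[-0.582,0.182,0.32]]]'
python3 - <<'E'
from ch import *
st,p,R=cur()
tab=W(-.1365,-.095,.079);Rg=frame(np.array([0,0,-1.]),cy)
print(R.T@(tab-p)*1e3,np.degrees(Ro.from_matrix(R.T@Rg).as_rotvec()),st["joint_positions"],R.round(2))
print(plan(p,R,tab+[0,0,.045],Rg,4))
from rig import viewer
c=viewer.camera("top");crop(c,265,140,425,260,5,"pics/t7.png")
E
```

```text
time_s: 14.1
tcp_pos: [0.5936, -0.0738, 0.1298]
eef_rot: [1.107, 1.564, 2.925]
ft_force: [-0.2, -0.7, 1.0]
opening: 0.0429
[50.73846991 -5.12722947 -2.2260949 ] [ 0.1797514   0.17947145 -0.36060789] [-3.41689564e-01  1.17637068e-01 -9.79314293e-02  1.36220276e+00
 -8.79682475e-04 -5.88823762e-01] [[-0.01 -0.97 -0.24]
 [ 0.   -0.24  0.97]
 [-1.    0.01  0.  ]]
(array([ 0.058, -0.048, -0.021]), array([ 0.009,  0.009, -0.018]))
```

View pics/t7.png

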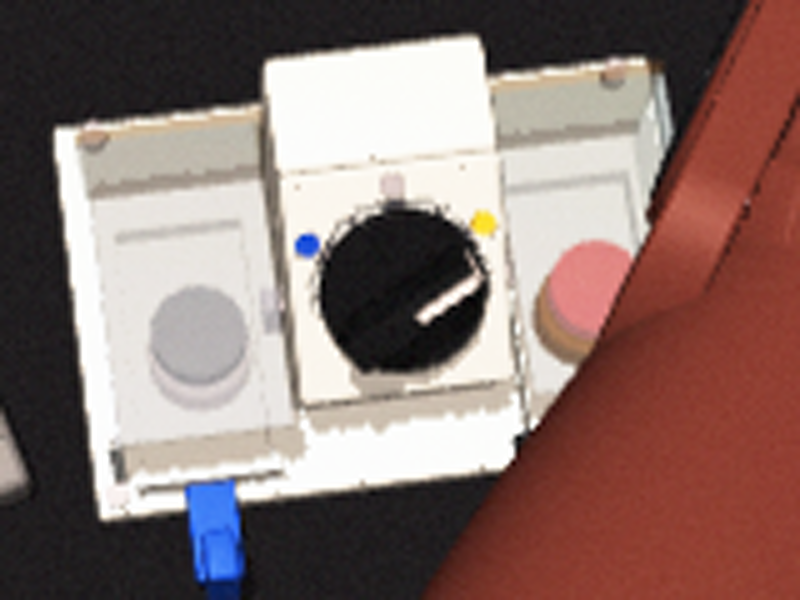

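```bash
python3 -m pendant '[[0.5,[0,-0.2,-0.09],[0,0,-0.07]],[0.5,[0.2,0,0],[0,0,0]],[0.5,[0.4,0,0],[0,0,0]],[0.5,[0.4,0,0],[0,0,0]],[0.5,[0.4,0,0],[0,0,0]],[0.5,[0.4,0,0],[0,0,0]],[0.5,[0.4,0,0],[0,0,0]],[0.5,[0.3,0,0],[0,0,0]],[0.5,[0.1,0,0],[0,0,0]],[0.5,[0,0,0],[0,0,0]]]' 40;  python3 - <<'E'
from ch import *
st,p,R=cur()
tab=W(-.1365,-.095,.079)
print(R.T@(tab-p)*1e3,R.T@st["ft_force"])
from rig import viewer
c=viewer.camera("scene");cv2.imwrite("pics/s8.png",c["image"][...,::-1])
crop(c,205,150,325,240,6,"pics/s8.png")
E
```

```text
time_s: 15.15
tcp_pos: [0.5992, -0.0746, 0.066]
eef_rot: [-0.592, 1.567, 1.223]
ft_force: [0.7, 0.5, 0.4]
opening: 0.0428
[-12.96547057   0.38801819   0.05065205] [-0.35778507 -0.83637603  0.32987863]
```

View pics/s8.png

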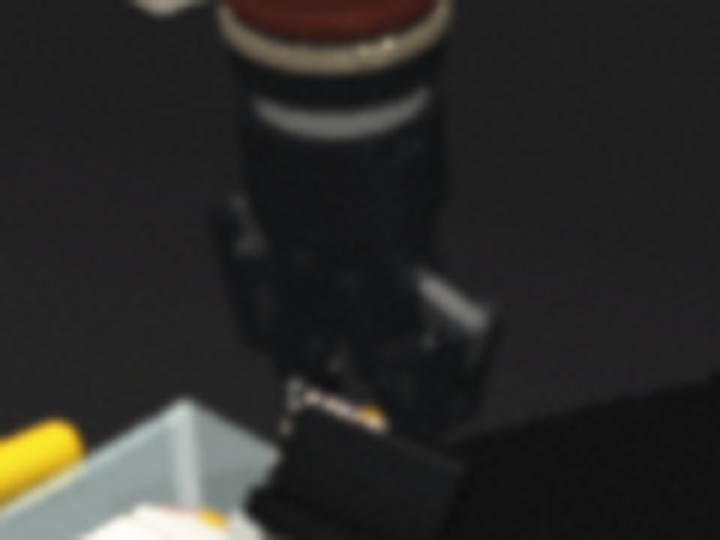

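```bash
python3 -m pendant '[[1,[0,0,0],[0,0,0]],[1,[0,0,0],[0,0,0]],[1,[0,0,0],[0,0,0]],[1,[0,0,0],[0,0,0]],[1,[0,0,0],[0,0,0]]]' 40;  python3 - <<'E'
from ch import *
st,p,R=cur()
tab=W(-.1365,-.095,.079)
print(R.T@(tab-p)*1e3,R.T@st["ft_force"],st["ft_torque"])
E
```

```text
time_s: 15.7
tcp_pos: [0.5997, -0.0746, 0.0671]
eef_rot: [-0.91, 1.567, 0.906]
ft_force: [-1.0, 1.7, 6.7]
opening: 0.0151
[-11.93352004   0.85414154   0.18413368] [-6.70549344  0.53460407  1.86766823] [ 0.30625303  0.2595844  -0.04179952]
```

```bash
python3 -m pendant '[[1,[0,0.03,0],[0,0,0]],[1,[0,0.06,0],[0,0,0]],[1,[0,0.09,0],[0,0,0]],[1,[0,0.11,0],[0,0,0]],[1,[0,0.11,0],[0,0,0]],[1,[0,0.11,0],[0,0,0]],[1,[0,0.11,0],[0,0,0]],[1,[0,0.11,0],[0,0,0]],[1,[0,0.11,0],[0,0,0]],[1,[0,0.11,0],[0,0,0]],[1,[0,0.08,0],[0,0,0]],[1,[0,0.04,0],[0,0,0]],[1,[0,0,0],[0,0,0]]]';  python3 - <<'E'
from ch import *
st,p,R=cur()
tab=W(-.1365,-.095,.079)
print(R.T@(tab-p)*1e3,R.T@st["ft_force"],st["ft_torque"])
from rig import viewer
c=viewer.camera("top");crop(c,265,140,425,260,5,"pics/t9.png")
c=viewer.camera("scene");crop(c,185,180,345,300,5,"pics/s9.png")
E
```

```text
time_s: 17.0
tcp_pos: [0.5738, -0.0811, 0.067]
eef_rot: [-0.954, 1.566, 0.861]
ft_force: [0.3, 2.8, 6.5]
opening: 0.0153
[-11.9021591  -25.89247548   0.17481782] [-6.48784873 -0.96614787  2.62053056] [ 0.51376223  0.02436211 -0.06316947]
```

View pics/t9.png

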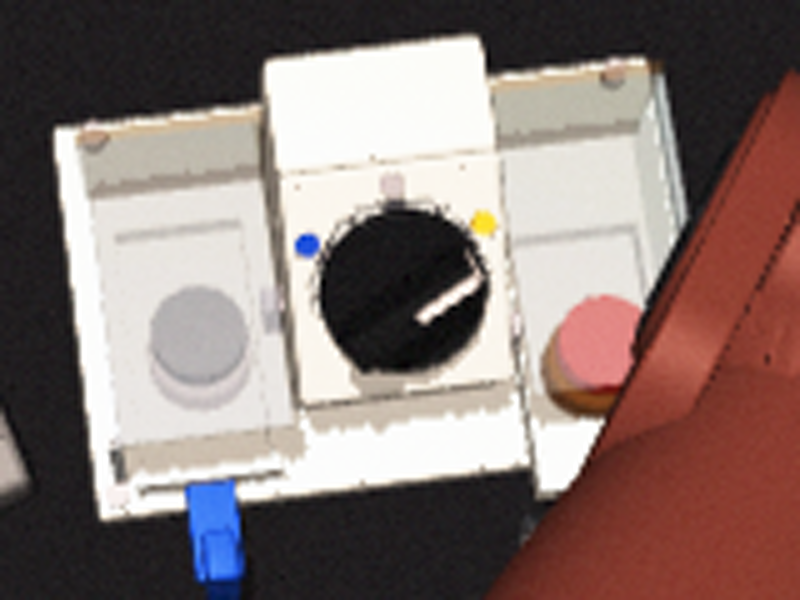

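View pics/s9.png

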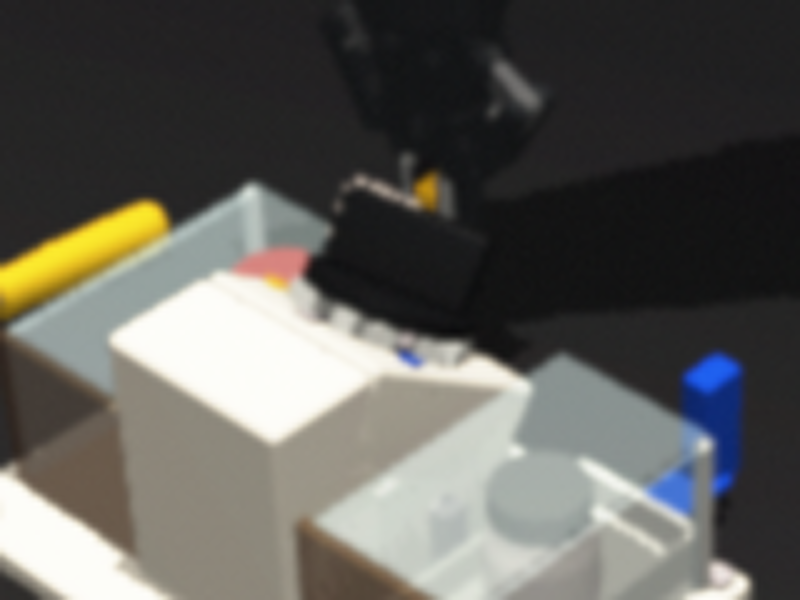

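```bash
python3 -m pendant '[[1,[0,0.03,0],[0,0,0]],[1,[0,0.06,0],[0,0,0]],[1,[0,0.09,0],[0,0,0]],[1,[0,0.11,0],[0,0,0]],[1,[0,0.11,0],[0,0,0]],[1,[0,0.11,0],[0,0,0]],[1,[0,0.11,0],[0,0,0]],[1,[0,0.11,0],[0,0,0]],[1,[0,0.11,0],[0,0,0]],[1,[0,0.11,0],[0,0,0]],[1,[0,0.11,0],[0,0,0]],[1,[0,0.11,0],[0,0,0]],[1,[0,0.11,0],[0,0,0]],[1,[0,0.11,0],[0,0,0]],[1,[0,0.11,0],[0,0,0]],[1,[0,0.11,0],[0,0,0]],[1,[0,0.1,0],[0,0,0]],[1,[0,0.09,0],[0,0,0]],[1,[0,0.07,0],[0,0,0]],[1,[0,0.05,0],[0,0,0]]]'; python3 -m pendant '[[1,[0,0.04,0],[0,0,0]],[1,[0,0.04,0],[0,0,0]],[1,[0,0.04,0],[0,0,0]],[1,[0,0.04,0],[0,0,0]],[1,[0,0.04,0],[0,0,0]],[1,[0,0,0],[0,0,0]]]'
python3 - <<'E'
from ch import *
st,p,R=cur()
tab=W(-.1365,-.095,.079)
print(R.T@(tab-p)*1e3,R.T@st["ft_force"],st["ft_torque"])
E
```

```text
time_s: 19.1
tcp_pos: [0.5273, -0.0926, 0.067]
eef_rot: [-0.992, 1.566, 0.823]
ft_force: [0.3, 3.8, 6.5]
opening: 0.0154
time_s: 19.7
tcp_pos: [0.5235, -0.0936, 0.067]
eef_rot: [-1.171, 1.564, 0.645]
ft_force: [7.5, 6.1, 3.6]
opening: 0.0151
[-11.50574934 -77.66839297   0.11765306] [-3.48358761 -8.74674826  4.09451872] [ 1.02816667 -1.33111561 -0.06851326]
```

```bash
python3 -m pendant '[[1,[0,0.04,0],[0,0,0]],[1,[0,0.04,0],[0,0,0]],[1,[0,0,0],[0,0,0]],[1,[0,0,0],[0,0,0]]]'
python3 - <<'E'
from ch import *
st,p,R=cur()
tab=W(-.1365,-.095,.079)
print(R.T@(tab-p)*1e3,R.T@st["ft_force"],st["ft_torque"])
E
```

```text
time_s: 20.1
tcp_pos: [0.5235, -0.0937, 0.0671]
eef_rot: [-1.317, 1.56, 0.499]
ft_force: [19.2, 8.6, -3.7]
opening: 0.0148
[-11.07576566 -77.82476086   0.11574569] [  3.93716566 -20.68832683   3.64375999] [ 1.53559311 -3.51160973 -0.10360316]
```

```bash
python3 -m pendant '[[1,[0,-0.04,0],[0,0,0]],[1,[0,-0.04,0],[0,0,0]],[1,[0,0,0],[0,0,0]],[0.65,[0,0,0],[0,0,0]],[0.65,[0,0,0],[0,0,0]],[0.65,[0,0,0],[0,0,0]],[0.65,[0,0,0],[0,0,0]],[0.65,[-0.2,0,0],[0,0,0]],[0.65,[-0.5,0,0],[0,0,0]],[0.65,[-0.8,0,0],[0,0,0]],[0.65,[-1,0,0],[0,0,0]],[0.65,[-1,0,0],[0,0,0]],[0.65,[-1,0,0],[0,0,0]],[0.65,[-1,0,0],[0,0,0]],[0.65,[-0.5,0,0],[0,0,0]],[0.65,[0,0,0],[0,0,0]]]'
python3 - <<'E'
from ch import *
st,p,R=cur();print(p,st["ft_force"])
from rig import viewer
c=viewer.camera("top");cv2.imwrite("pics/t10.png",c["image"][...,::-1])
c=viewer.camera("scene");crop(c,185,180,345,300,5,"pics/s10.png")
E
```

```text
time_s: 21.7
tcp_pos: [0.5227, -0.0949, 0.2186]
eef_rot: [-1.479, 1.565, 0.337]
ft_force: [0.0, -1.1, 0.2]
opening: 0.03
[ 0.52270429 -0.09492992  0.21864296] [ 0.04269644 -1.1233819   0.17750572]
```

View pics/t10.png

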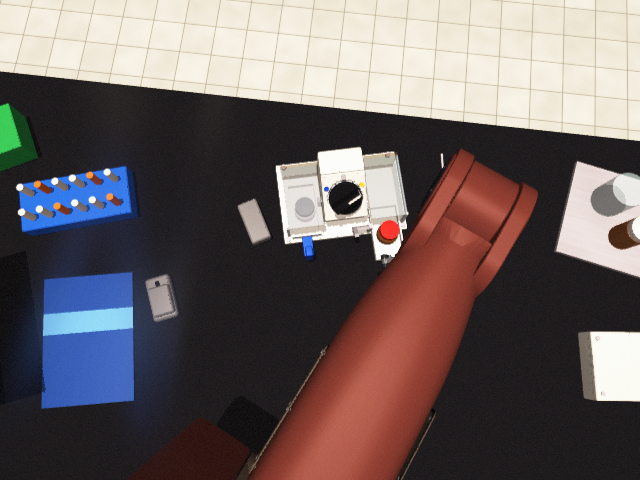

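View pics/s10.png

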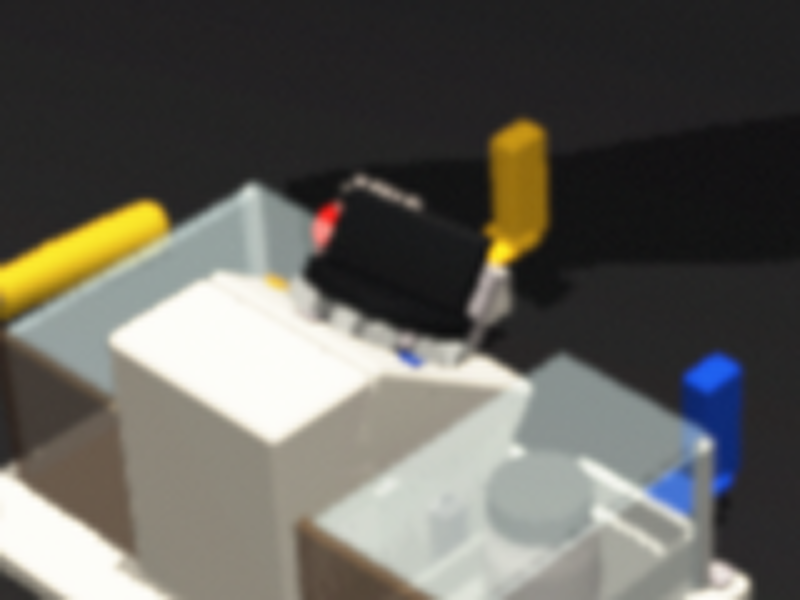

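```bash
python3 -m pendant '[[0.65,[-0.3,0.3,-0.3],[0,0,0]],[0.65,[-0.6,0.6,-0.8],[0,0,0]],[0.65,[-0.6,0.6,-0.9],[0,0,0]],[0.65,[-0.6,0.6,-0.9],[0,0,0]],[0.65,[-0.6,0.6,-0.9],[0,0,0]],[0.65,[-0.3,0.3,-0.5],[0,0,0]],[0.65,[0,0,0],[0,0,0]]]'
python3 - <<'E'
from ch import *
from rig import viewer
c=viewer.camera("top");pickle.dump(c,open("pics/t11.pkl","wb"));crop(c,245,130,465,290,3.6,"pics/t11.png")
b=viewer.camera("scene");pickle.dump(b,open("pics/s11.pkl","wb"))
P=onz(b,185+519/5-.4,180+131/5-.4,.079);print(P,Rc.T@(P-C))
E
```

```text
time_s: 22.5
tcp_pos: [0.4744, -0.219, 0.2911]
eef_rot: [-0.847, 1.567, 0.966]
ft_force: [0.0, 0.8, -0.5]
opening: 0.0297
[ 0.52029966 -0.09697872  0.079     ] [-0.21806046 -0.09769205  0.079     ]
```

View pics/t11.png

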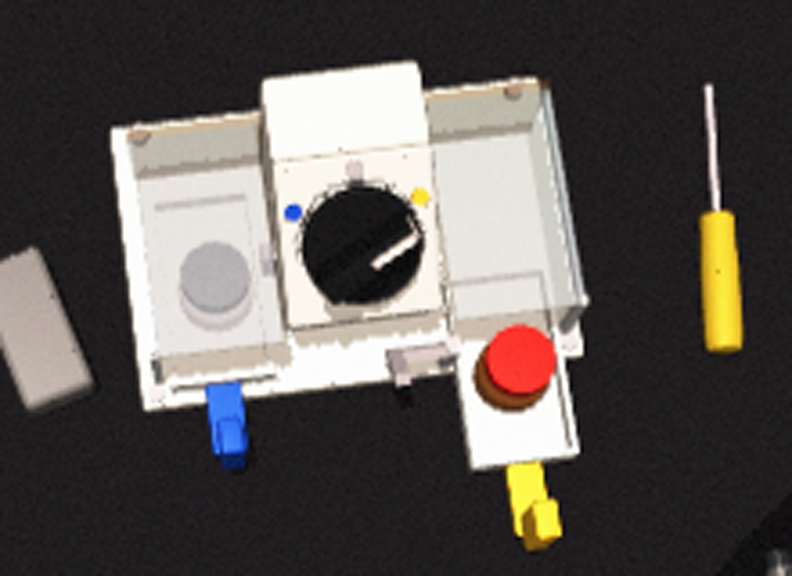

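Run:
```python
from ch import *
c=pickle.load(open("pics/t11.pkl","rb"))
P=onz(c,245+545/3.6-.4,130+517/3.6-.4,.079);print("tab",Rc.T@(P-C))
for nm,lo,hi,box in(("blue",(105,150,80),(125,255,255),(290,215,340,262)),("driver",(22,150,100),(35,255,255),(430,180,460,235))):
    print(nm,[np.round(np.mean(np.nonzero(mask(k,lo,hi,box)),1),2) for k in(t,c)])
from rig import r
print(r.state()["time_s"]);r.hand_in()
```

```text
tab [-0.2132392  -0.09446775  0.079     ]
blue [array([247.09, 307.75]), array([247.04, 307.75])]
driver [array([208.13, 444.84]), array([207.94, 444.86])]
22.6
the job is handed in; nothing more can be done
```

The jar with the red cap is out and standing upright in its tray, and the job is handed in at about 22.6 s of the 51 s allowed. It was in the right-hand (yellow) tray. I pulled the knob out about 13 mm, turned it 60° clockwise to the yellow dot and eased it back in. I then drew the tray slowly to its stop, let go and moved the arm clear.

**Last checks:**
- **Knob:** the pointer aims at the yellow dot, and the skirt sits in the same place in the pictures as at the start. The depth reading agrees with a seated knob to within about 2 mm of noise.
- **Tray:** the pull force rose to about 20 N with no further movement, so it is at the stop. The measured travel doesn't quite agree: about 81 mm in the scene camera, 77 mm in the top camera and 79 mm from the arm. I put the spread down to calibration, as no reading after release was better than a few millimetres.
- **Other things:** the blue tab and the screwdriver match their starting pixels to within 0.2. The adapter and the blank jar look unmoved in the last close-up. The mouse looked unmoved by eye in the last full picture, taken before the arm's final retreat; I did not measure it.

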